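# Index the part carousel and hold up the cup of shorting plugs

### The job

The part carousel is parked between two stations. Turn its bar knob until the cup with the two shorting plugs has clicked in at the open bay, then take that cup by its centre post, lift it out about 10 cm above its nest and keep it there, level and still, with both plugs in it, so that I can pick them out. Finish while you are holding the cup up; leave the carousel at that stop, the other cups with their contents in their nests, and the tools beside it where they are.

Things in the scene. Friction and masses are not known exactly. Their poses are not given: they have to be found in the camera images.
- carousel: fixed part carousel, 244 x 244 mm: grey base plate, aluminium turntable 224 mm across, clear plastic dust cover (its top 106 mm above the bench) with walls at the back and both sides. Origin on the bench under the turntable's axis, z up, -x towards the open bay at the front. Away from the bay the cover passes 8 mm above the cups' posts
- axis (a point): point on the turntable's axis at the height of the turntable's top, 32 mm above the bench. The four cup nests are centred 75 mm from it, 90 degrees apart: rings 5 mm high that hold a cup with about 2 mm of play
- bay (a point): where the centre of a cup's underside lies when its station is fully in the open bay: 75 mm from the axis along carousel -x, 32 mm above the bench. Here the cover is cut away from carousel x = -122 mm to x = -26 mm over |y| < 62 mm, and there is no front wall
- dial (a joint): angle of turntable and knob, rad, counter-clockwise positive from above, limits -2.9 and 2.9. Starts near 0, parked: cups at 45, 135, 225, 315 degrees from carousel x, so one comes into the bay at each of +-pi/4, +-3pi/4. A sprung roller on a star wheel clicks in at every pi/4; leaving a stop takes about 0.2 Nm; let go within 0.15 rad of a stop, it springs home into it
- knob (a point): on the axis, 130 mm above the bench, in the black bar knob on top of the cover: upright bar 44 mm long, 14 mm thick, from 115 to 139 mm above the bench, along carousel x at dial 0, turning with dial. Below it the steel star wheel, 47 mm across, top 113 mm above the bench; behind it on the cover the spring housing (carousel x 25 to 85 mm, |y| < 22 mm), top 114 mm
- cup_plugs: round grey plastic part cup, 68 mm across and 22 mm high outside (wall 2 mm, floor 3 mm thick), with a square centre post 12 x 12 mm rising to 63 mm above its underside; holds the two shorting plugs, one on each side of the post; together about 0.11 kg. Origin at the centre of the underside, z up the post, x and y square to the faces of the post
- cup_capacitor: round grey plastic part cup, 68 mm across and 22 mm high outside (wall 2 mm, floor 3 mm thick), with a square centre post 12 x 12 mm rising to 63 mm above its underside; holds one small blue capacitor, 22 mm across and 44 mm high. Origin at the centre of the underside, z up the post, x and y square to the faces of the post
- cup_spacers: round grey plastic part cup, 68 mm across and 22 mm high outside (wall 2 mm, floor 3 mm thick), with a square centre post 12 x 12 mm rising to 63 mm above its underside; holds two steel hexagon spacers, 14 mm across and 10 mm high. Origin at the centre of the underside, z up the post, x and y square to the faces of the post
- cup_empty: round grey plastic part cup, 68 mm across and 22 mm high outside (wall 2 mm, floor 3 mm thick), with a square centre post 12 x 12 mm rising to 63 mm above its underside; empty. Origin at the centre of the underside, z up the post, x and y square to the faces of the post
- plug_1: tan phono shorting plug, 12 x 43 x 12 mm, lying loose in its cup (its top about 15 mm above the cup's underside); origin at the centre of its underside, y along it
- plug_2: the other tan shorting plug, same size, on the other side of the post
- small_capacitor: small blue capacitor standing loose in its cup; origin at the centre of its underside
- spacer_1: steel hexagon spacer, 14 mm across, 10 mm high, standing loose in its cup; origin at the centre of its underside
- spacer_2: the other steel hexagon spacer
- black_driver: black-handled screwdriver, 175 mm long, 26 mm thick, lying on the bench along the left side of the carousel; bystander
- tape_roll: roll of masking tape, 98 mm across, 18 mm high, lying on the bench left of the carousel; bystander
- circuit_board: green circuit board, 52 x 75 x 20 mm, lying on the bench farther left; bystander
- blue_pliers: long-nose pliers with blue handles, 164 mm long, lying at the left; bystander
There are look-alikes about, which are no part of the job. What is shaped like the cup_spacers but pink or yellow is not meant.

How it is judged:
By the outcome, as a careful person would: the job done as asked, in the order asked, and still so for the second after the job is handed in, while the arm keeps its last pose, push and grip.
It also fails if it takes over 56 s, if anything falls off the work surface, if the arm or the gripper's body presses on something with over 40 N, if the wrist force passes 120 N, or if a joint passes its speed limit or range.

### The arm

A 6-joint arm with a two-finger parallel gripper is mounted at the origin on a cart in front of the work surface, level with it; the furniture and walls round the work are solid. World frame = base frame: x ahead of the robot, y to its left, z up, the work surface at z = 0. Lengths are in mm, angles in degrees, forces in N, time in s.
With the tool pointing down it reaches from about 375 to 975 mm from the base axis. Payload 3.8 kg.
Tool frame: the origin (TCP) lies between the finger pads; the fingertips stand 11 mm ahead of it and the grasp point (between the pads) lies 8 mm behind it; z points along the fingers, y is the line along which they close (so a half turn about z gives the same grasp; the last joint's range is limited). The gripper opens to 85 mm and grips with 20 to 120 N. Pads are 22 mm wide; open, the fingers measure 114 mm over their backs; the gripper's body (76 mm by 85 mm) begins 54 mm behind the grasp point. The pads swing forward as they close: fully open they stand 13 mm farther back than shut.
Start: joints at [69.849, 15.12, 91.902, -0, 72.978, -2.114], TCP at [208.995, 641.825, 242.28] pointing down, gripper open.
Joint ranges: [-150.88, 150.88], [-54.13, 125.18], [17.81, 147.31], [-75.09, 255.09], [0, 152.58], [-146.25, 146.25]. Speed limits (degrees/s): [147.25, 147.25, 180, 180, 180, 180].

### API

Orientations are given as a 3x3 rotation matrix whose columns are the frame's x, y, z axes.
In Python, from rig import r, grab_frame, camera_params gives the robot as it stands. The module is installed in compiled form; this text tells all that it offers. Calls block until the motion is done:
- r.reach(position, orientation): joint-space move of the TCP to a pose.
- r.move_straight(position, rot=None, feed=150): straight line of the TCP; rot=None keeps the orientation; feed is the mean speed in mm/s.
- r.movej(angles): joint-space move.
- r.grip(opening, force=None): opening from 0.0 (shut) to 1.0 (fully open); force is the grip in N (None keeps the last); returns when the fingers have stopped.
- r.hold(seconds).
- r.ik(position, orientation): joint angles nearest the present ones, or None.
- r.read_state(): the state.
- grab_frame(name): name is "scene" or "top"; returns (picture, depth): 400x640x3 uint8, blue, green, red; 400x640 float32, mm along the optical axis (not along the pixel's ray), 0 where there is no reading.
- camera_params(name): a dict with "vertical_fov" (degrees; the focal length in pixels is half the picture's height over the tangent of half this angle, whatever the lens; pixels are square), "cx", "cy" (the principal point, pixels), "dist" ([k1, k2, p1, p2, k3] as OpenCV has them; the pictures are not rectified), "extrinsics" (4x4, takes a point from world to camera coordinates). Camera axes: x right, y down, z forward; pixel columns grow to the right and rows downward; lengths in mm; the calibration is good to about 2 mm. A picture is of the moment at which its call begins. camera_params takes no time and is no camera call.
A pose or a line that the arm cannot do raises r.IKError and nothing moves.
- r.finish_job(): hands the job in; it is judged then, once.
The state is a dict: "time": time; "joint_positions": joint angles; "qvel": joint speeds; "effort": joint torques, N m; "eef_pos": TCP position; "tool_rot": TCP orientation; "ft_force": force on the tool from outside, world axes, zero at the start; "wrist_torque": the same for the moment, N m; "width": opening from 0.0 (shut) to 1.0 (fully open); "grasp_force": force on a finger pad.
Only numpy, scipy, OpenCV 4.12 (cv2) and the standard library are available. Lean on these libraries where they do the work, as an engineer would, in place of code of your own. Each camera call takes 0.05 s, during which the arm holds its last target. There are 200 camera calls.

## Working session

There is one attempt and no reset: what is moved stays moved. The work goes in short steps, each a Python script; the robot and the scene stay as the last script left them, time stands still between calls to the robot, and variables do not carry over. Pictures are saved under pics/ and viewed, at most 10 in all, crops included, and the job is handed in when it is done.

```bash
mkdir -p pics; cat > h.py <<'E'
import numpy as np, cv2
from rig import r, grab_frame, camera_params
def cam(n):
    p=camera_params(n); f=200/np.tan(np.radians(p["vertical_fov"])/2)
    K=np.array([[f,0,p["cx"]],[0,f,p["cy"]],[0,0,1]]); return K,np.array(p["dist"],float),np.array(p["extrinsics"])
def ray(n,uv):
    K,d,E=cam(n); x=cv2.undistortPoints(np.array(uv,float).reshape(-1,1,2),K,d).reshape(-1,2)
    D=np.c_[x,np.ones(len(x))]@E[:3,:3]; return -E[:3,:3].T@E[:3,3],D
def onplane(n,uv,z):
    c,D=ray(n,uv); return c+D*((z-c[2])/D[:,2])[:,None]
def cloud(n,depth):
    v,u=np.mgrid[:400,:640]; c,D=ray(n,np.c_[u.ravel(),v.ravel()])
    return (c+D*depth.reshape(-1,1)).reshape(400,640,3)
def proj(n,P):
    K,d,E=cam(n); return cv2.projectPoints(np.array(P,float).reshape(-1,1,3),cv2.Rodrigues(E[:3,:3])[0],E[:3,3],K,d)[0].reshape(-1,2)
E
python3 - <<'E'
from h import *
for n in("scene","top"):
    a,d=grab_frame(n); cv2.imwrite(f"pics/{n}0.png",a); np.save(f"pics/{n}0.npy",d)
    K,di,E=cam(n); print(n,K[0,0],di,-E[:3,:3].T@E[:3,3],E[:3,:3].round(2).tolist(),(d>0).mean())
print(r.read_state())
E
```

```text
scene 376.9273878984034 [-0.01804218  0.          0.          0.          0.        ] [-431.518048   -577.29034686  721.08593093] [[0.58, -0.82, -0.02], [-0.4, -0.26, -0.88], [0.71, 0.51, -0.48]] 0.99591796875
top 426.52278969133476 [-0.07070903  0.          0.          0.          0.        ] [-329.44144737  375.39822457 1218.18641443] [[-0.33, -0.94, -0.0], [-0.74, 0.26, -0.62], [0.59, -0.2, -0.78]] 0.99593359375
{'time': 0.1, 'joint_positions': array([ 6.98486762e+01,  1.51668059e+01,  9.19748917e+01,  2.89389116e-04,
        7.29769146e+01, -2.11233264e+00]), 'qvel': array([ 0.0460937 , -0.09428577, -0.15198234, -0.14175252, -0.11085029,
        0.02584808]), 'effort': array([ 4.83550357e-04, -5.16705823e+01, -3.68589592e+01,  2.51348843e-05,
        6.22840584e-03,  2.76059308e-05]), 'eef_pos': array([208.77957486, 641.22056028, 241.04961561]), 'tool_rot': array([[-9.50845514e-01,  3.09664808e-01, -7.17709630e-04],
       [ 3.09665629e-01,  9.50843535e-01, -1.94178457e-03],
       [ 8.11272157e-05, -2.06858715e-03, -9.99997857e-01]]), 'ft_force': array([ 0.64175022, -0.77585946,  0.45707566]), 'wrist_torque': array([0.02114847, 0.01586927, 0.0373164 ]), 'grasp_force': 0.0, 'width': 0.9979200621212172}
```

View pics/scene0.png

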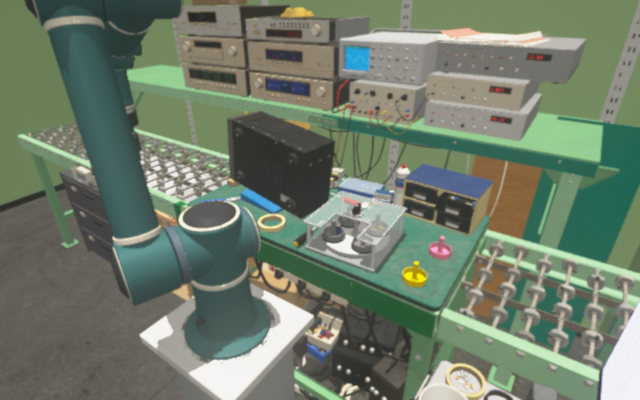

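View pics/top0.png

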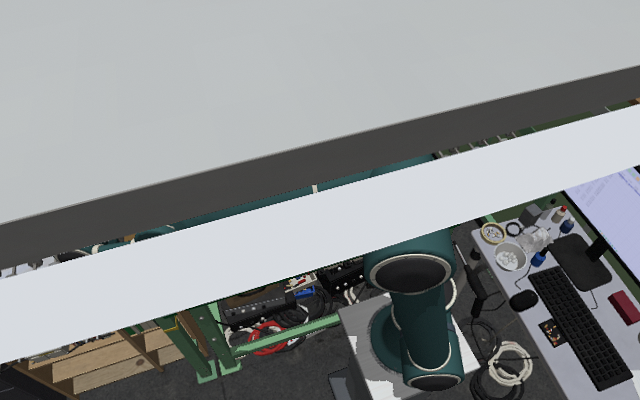

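The scene view shows the carousel at about (355,230) with its knob near (357,208). The tape roll is at (271,222), and the pink and yellow look-alikes are on the right. The top camera is blocked by a shelf or lamp, so I'll work from the scene camera and enlarge the carousel.

```bash
python3 - <<'E'
from h import *
a=cv2.imread("pics/scene0.png"); d=np.load("pics/scene0.npy")
c=a[180:280,290:420]; cv2.imwrite("pics/crop0.png",cv2.resize(c,None,fx=6,fy=6,interpolation=cv2.INTER_CUBIC))
P=cloud("scene",d)
for v in range(190,272,5): print(v,[tuple(P[v,u].round().astype(int).tolist()) for u in range(305,412,9)])
E
```

```text
190 [(522, 136, 121), (568, 129, 104), (626, 128, 79), (781, 186, -2), (792, 148, 4), (789, 103, 18), (797, 66, 25), (819, 36, 24), (738, -41, 79), (907, -4, -2), (808, -84, 62), (761, -137, 96)]
195 [(516, 132, 105), (567, 129, 83), (624, 127, 59), (744, 162, -3), (589, 27, 103), (603, -1, 105), (796, 64, 3), (802, 26, 11), (711, -55, 74), (722, -85, 78), (799, -89, 46), (759, -140, 78)]
200 [(521, 136, 81), (577, 136, 56), (629, 130, 34), (539, 33, 104), (558, 8, 103), (568, -22, 107), (592, -43, 103), (600, -74, 108), (620, -98, 107), (692, -100, 75), (804, -90, 22), (762, -141, 56)]
205 [(526, 140, 57), (577, 136, 35), (489, 37, 106), (508, 13, 105), (524, -12, 105), (546, -35, 102), (506, -89, 137), (565, -92, 111), (592, -112, 104), (611, -136, 103), (629, -160, 102), (758, -144, 37)]
210 [(528, 142, 35), (577, 137, 13), (463, 19, 105), (480, -5, 104), (495, -30, 105), (510, -55, 106), (507, -90, 119), (546, -102, 104), (561, -127, 105), (573, -154, 107), (589, -178, 107), (610, -201, 105)]
215 [(528, 143, 13), (421, 26, 104), (436, 1, 105), (454, -21, 104), (473, -43, 101), (4
[... 1655 characters left out ...]
), (443, -163, 10), (403, -210, 55), (478, -208, 8), (508, -225, -4), (520, -250, 0)]
260 [(351, 15, -27), (355, -18, -15), (355, -53, 0), (373, -74, -3), (380, -102, 5), (389, -129, 10), (405, -152, 10), (420, -175, 11), (405, -211, 36), (468, -213, -3), (480, -238, -1), (497, -260, -1)]
265 [(350, 15, -47), (352, -20, -33), (353, -54, -19), (352, -88, -2), (365, -112, -1), (379, -135, 0), (383, -164, 10), (398, -186, 10), (408, -211, 15), (442, -225, -1), (458, -248, -2), (475, -270, -2)]
270 [(348, 14, -65), (350, -21, -51), (350, -56, -35), (353, -87, -23), (352, -120, -8), (359, -147, 0), (373, -170, 1), (382, -195, 6), (406, -213, -2), (423, -234, -4), (437, -257, -2), (424, -289, 21)]
```

View pics/crop0.png

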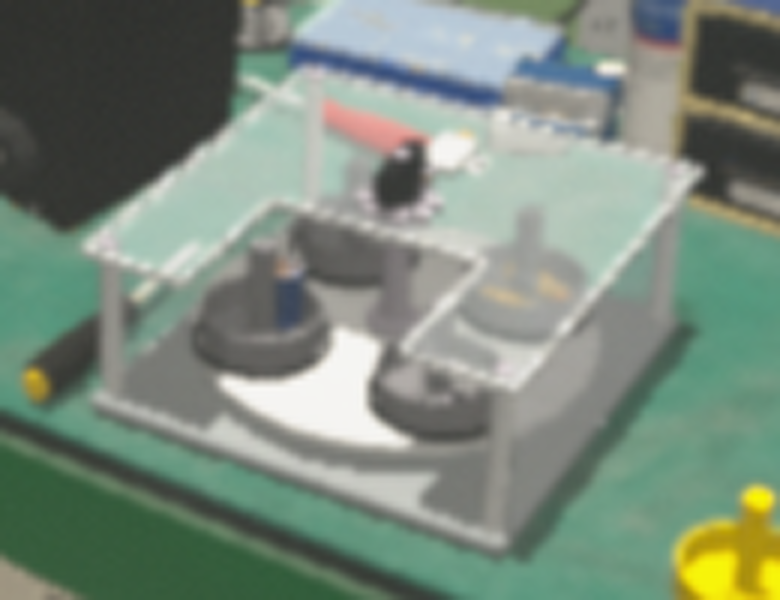

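In the crop, the capacitor cup is front-left at about (262,320) and the spacer cup front-right at (440,390). The plug cup, with its tan bars, is rear-right at (525,290), and the empty cup is rear-left at (355,235). The plug cup is therefore at 315°, so the dial has to go to -3π/4. Next I'll fit the carousel pose from the cover corners and measure the obstacles.

```bash
python3 - <<'E'
from h import *
a=cv2.imread("pics/scene0.png"); d=np.load("pics/scene0.npy"); P=cloud("scene",d)
C=np.array([(92,245),(510,385),(697,172),(312,72),(185,278),(405,350),(277,203),(485,262)],float)
M=np.array([(-122,122),(-122,-122),(122,-122),(122,122),(-122,62),(-122,-62),(-26,62),(-26,-62)],float)
uv=(C+.5)/6-.5+[290,180]; W=onplane("scene",uv,106)[:,:2]
mc,wc=M.mean(0),W.mean(0); H=(M-mc).T@(W-wc)
U,S,V=np.linalg.svd(H); R=(U@V).T; t=wc-R@mc
print("axis",t,"yaw",np.degrees(np.arctan2(R[1,0],R[0,0])),"\nres",((W-(M@R.T+t))).round(1).tolist())
g=a[195:220,345:372].max(2); m=g<60; m=cv2.connectedComponentsWithStats(m.astype(np.uint8)); i=1+m[2][1:,4].argmax()
print("knob px",m[2][i],m[3][i]); ys,xs=np.where(m[1]==i); top=ys.min()+195
print("knob centroid at z130",onplane("scene",m[3][i]+[345,195],128))
print("proj knob",proj("scene",[[*t,139],[*t,115]]))
# obstacles
Q=P.reshape(-1,3); 
for nm,(v0,v1,u0,u1) in dict(box=(118,195,232,330),shelf=(70,140,130,600)).items():
    q=P[v0:v1,u0:u1].reshape(-1,3); print(nm,np.percentile(q,[2,10,50,90,98],axis=0).round().tolist())
k=(Q[:,0]>250)&(Q[:,0]<800)&(abs(Q[:,1])<450)&(Q[:,2]>150)
for x in range(250,800,50):
    s=Q[k&(Q[:,0]>=x)&(Q[:,0]<x+50)]
    if len(s): print(x,len(s),"y",s[:,1].min().round(),s[:,1].max().round(),"z",s[:,2].min().round(),s[:,2].max().round())
dt,_=grab_frame("top")[1],0
T=cloud("top",dt).reshape(-1,3); T=T[(T[:,2]>300)&(T[:,0]>-100)&(T[:,2]<1150)]; print("top cam high",np.percentile(T,[1,50,99],axis=0).round())
E
```

```text
axis [497.29234945 -86.60249338] yaw 2.3128662826634394 
res [[4.6, -1.4], [2.2, 4.4], [-2.5, 2.1], [-6.0, -3.7], [2.5, 0.2], [2.7, -0.3], [-3.4, -2.5], [-0.0, 1.1]]
knob px [ 9 13  5  5 16] [10.875  15.4375]
knob centroid at z130 [[484.20190162 -90.5614028  128.        ]]
proj knob [[356.95967424 205.36064368]
 [356.6396908  211.92495564]]
box [[500.0, 111.0, -4.0], [510.0, 121.0, 72.0], [535.0, 288.0, 210.0], [649.0, 480.0, 293.0], [1472.0, 740.0, 307.0]]
shelf [[530.0, -620.0, -269.0], [933.0, -504.0, -29.0], [983.0, 142.0, 307.0], [1482.0, 1818.0, 442.0], [1492.0, 2538.0, 494.0]]
450 118 y 130.0 193.0 z 174.0 267.0
500 2732 y 111.0 450.0 z 150.0 311.0
550 798 y 107.0 449.0 z 151.0 310.0
600 741 y 99.0 450.0 z 151.0 311.0
650 305 y 101.0 449.0 z 152.0 312.0
750 3 y -102.0 -99.0 z 161.0 162.0
top cam high [[ -94. -959.  303.]
 [  63.  313.  687.]
 [ 367.  684.  801.]]
```

```bash
cat >> h.py <<'E'
def down(b):
    b=np.radians(b); y=np.array([np.cos(b),np.sin(b),0]); z=np.array([0,0,-1.]); return np.c_[np.cross(y,z),y,z]
YAW=2.3; AX=np.array([497.3,-86.6])
def car(x,y,z,ax=None):
    c,s=np.cos(np.radians(YAW)),np.sin(np.radians(YAW)); a=AX if ax is None else ax
    return np.array([a[0]+c*x-s*y,a[1]+s*x+c*y,z])
def st(tag=""):
    s=r.read_state(); print(tag,round(s["time"],2),s["eef_pos"].round(1),"F",s["ft_force"].round(1),"T",s["wrist_torque"].round(2),"w",round(s["width"],3),"g",round(s["grasp_force"],1),"j6",round(s["joint_positions"][5],1)); return s
E
python3 - <<'E'
from h import *
dt=grab_frame("top")[1]; T=cloud("top",dt); print(T[100,200],T[240,300])
r.reach([155,420,420],down(70)); st()
r.reach([430,-75,420],down(92)); st()
for b in (92.3,-87.7):
    print(b,[np.round(r.ik(car(0,0,131),down(b-k)),0) if r.ik(car(0,0,131),down(b-k)) is not None else None for k in (0,45,90,135)])
for b in (0,45,90,135,180,-135,-90,-45): 
    q=r.ik(car(-75,0,76),down(b)); print(b,None if q is None else q.round(0))
E
```

```text
[-253.8220585   376.24740317 1160.40037864] [-260.13662785  358.38204789 1105.22971958]
 1.32 [155.1 420.3 419.1] F [ 0.5  0.7 -0.8] T [-0.   -0.02 -0.02] w 1.002 g 0.0 j6 -3.4
 3.36 [430.2 -74.4 419.8] F [-0.3 -0.  -0.6] T [ 0.03  0.02 -0.04] w 1.001 g 0.0 j6 -105.1
92.3 [array([ -13.,    2.,  119.,   -0.,   59., -105.]), array([-13.,   2., 119.,  -0.,  59., -60.]), array([-13.,   2., 119.,  -0.,  59., -15.]), array([-13.,   2., 119.,  -0.,  59.,  30.])]
-87.7 [array([-13.,   2., 119.,  -0.,  59.,  75.]), array([-13.,   2., 119.,  -0.,  59., 120.]), None, None]
0 [-15.  -1. 130.  -0.  52. -15.]
45 [-15.  -1. 130.  -0.  52. -60.]
90 [ -15.   -1.  130.   -0.   52. -105.]
135 None
180 None
-135 [-15.  -1. 130.  -0.  52. 120.]
-90 [-15.  -1. 130.  -0.  52.  75.]
-45 [-15.  -1. 130.  -0.  52.  30.]
```

```bash
python3 - <<'E'
from h import *
r.grip(0.6)
r.reach(car(0,0,200),down(92.3)); st("above")
a,d=grab_frame("scene"); cv2.imwrite("pics/above.png",cv2.resize(a[150:290,270:440],None,fx=4,fy=4,interpolation=cv2.INTER_CUBIC))
r.move_straight(car(0,0,131),feed=60); st("down")
r.grip(0,25); r.hold(0.2); st("grip")
a,d=grab_frame("scene"); cv2.imwrite("pics/grip.png",cv2.resize(a[170:270,300:420],None,fx=6,fy=6,interpolation=cv2.INTER_CUBIC))
E
```

```text
above 4.71 [498.3 -86.8 201.4] F [0.2 0.4 0.5] T [-0.02 -0.05  0.03] w 0.598 g 0.0 j6 -105.0
down 6.06 [497.8 -86.7 131.5] F [-0.1 -0.9 -0.4] T [-0.    0.04  0.01] w 0.599 g 0.0 j6 -105.0
grip 6.67 [497.4 -82.8 131.7] F [-1.1 14.7  5.8] T [2.16 0.15 0.01] w 0.155 g 26.8 j6 -105.0
```

View pics/grip.png

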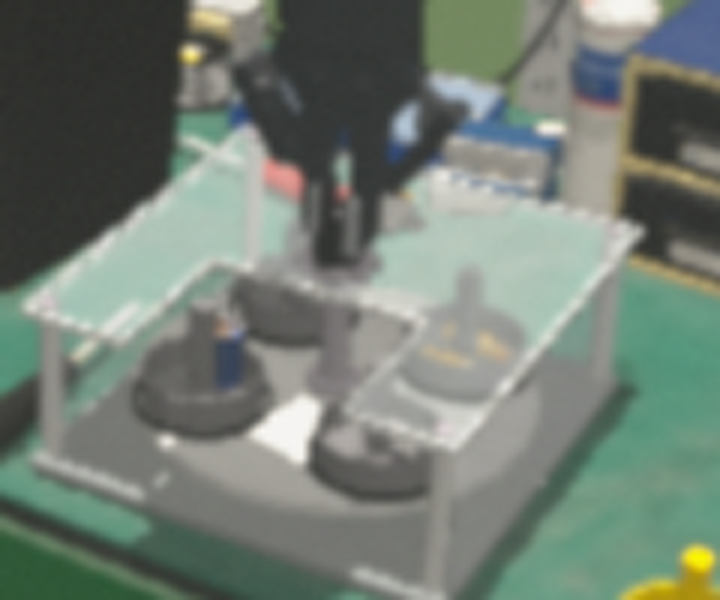

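The knob is gripped (width about 14 mm). The hand was pushed 4 mm toward +y, so the axis is at about y = -82.8. I'll centre on that and start turning, nulling the side force as I go.

```bash
cat >> h.py <<'E'
K=3.8
def turn(ax,b0,angles,z=131.5):
    for k in angles:
        r.move_straight([*ax,z],rot=down(b0-k),feed=20); r.hold(0.1)
        s=st(f"turn {k}"); y=s["tool_rot"][:,1][:2]
        ax=ax+y*(y@s["ft_force"][:2])/K
    return ax
E
python3 - <<'E'
from h import *
ax=np.array([497.3,-82.7])
r.move_straight([*ax,131.5],feed=20); st("centred"); r.grip(0,50); st("50N")
ax=turn(ax,92.3,[7,15,22]); print(ax)
E
```

```text
centred 7.08 [497.4 -82.6 131.7] F [-1.1  0.7  1.5] T [ 0.3  -0.   -0.01] w 0.159 g 26.4 j6 -104.6
50N 7.29 [497.4 -82.6 131.8] F [-1.2  2.4  3.7] T [ 0.41  0.2  -0.03] w 0.15 g 51.2 j6 -104.6
turn 7 7.67 [497.4 -82.4 131.8] F [-0.9  4.7  4.7] T [0.68 0.23 0.24] w 0.155 g 51.6 j6 -97.7
turn 15 8.06 [497.4 -82.2 131.8] F [-1.9 -0.6  5.9] T [0.03 0.29 0.12] w 0.153 g 51.5 j6 -89.7
turn 22 8.43 [497.5 -82.1 131.8] F [-2.   0.8  4.4] T [0.28 0.3  0.02] w 0.147 g 51.5 j6 -82.7
[497.34540212 -81.72387493]
```

```bash
python3 - <<'E'
from h import *
ax=np.array([497.3,-81.9])
ax=turn(ax,92.3,[28,34,40,46,52,59,66,73,80,86,92,98,104,111,118,124,129,133,135.5]); print(ax)
a,d=grab_frame("scene"); cv2.imwrite("pics/turned.png",cv2.resize(a[170:270,300:420],None,fx=6,fy=6,interpolation=cv2.INTER_CUBIC))
E
```

```text
turn 28 8.79 [497.5 -81.9 131.8] F [-1.6  2.1  5.5] T [0.39 0.16 0.07] w 0.15 g 51.5 j6 -76.8
turn 34 9.15 [497.6 -81.8 131.8] F [-1.9  2.1  6. ] T [ 0.28  0.22 -0.07] w 0.151 g 51.5 j6 -70.8
turn 40 9.51 [497.7 -81.7 131.8] F [-0.6  0.7  5.4] T [ 0.3   0.28 -0.23] w 0.154 g 51.5 j6 -64.7
turn 46 9.87 [497.8 -81.5 131.8] F [-1.4  2.4  5.2] T [0.36 0.22 0.16] w 0.15 g 51.5 j6 -58.8
turn 52 10.22 [497.9 -81.4 131.8] F [-2.   1.4  4.7] T [0.31 0.29 0.27] w 0.147 g 51.6 j6 -52.8
turn 59 10.6 [498.  -81.3 131.8] F [-0.9  2.9  4.9] T [0.39 0.02 0.13] w 0.147 g 51.5 j6 -45.8
turn 66 10.97 [498.2 -81.3 131.8] F [-0.9  2.3  5.6] T [0.43 0.07 0.15] w 0.153 g 51.5 j6 -38.8
turn 73 11.35 [498.3 -81.2 131.8] F [-0.8  2.6  5.6] T [ 0.44  0.02 -0.02] w 0.148 g 51.5 j6 -31.8
turn 80 11.72 [498.5 -81.2 131.8] F [1.7 1.9 5. ] T [ 0.44 -0.21 -0.1 ] w 0.147 g 51.4 j6 -24.7
turn 86 12.08 [498.7 -81.3 131.8] F [0.6 2.2 5.7] T [ 0.34 -0.15 -0.44] w 0.152 g 51.7 j6 -18.5
turn 92 12.44 [498.8 -81.1 131.8] F [-0.9  3.   6.3] T [ 0.42 -0.13  0.39] w 0.15 g 51.8 j6 -12.6
turn 98 12.8 [498.9 -81.1 131.8] F [1.2 2.8 4.8] T [ 0.39 -0.32  0.35] w 0.151 g 51.6 j6 -6.6
turn 104 13.16 [499.1 -81.1 131.8] F [0.9 3.3 5. ] T [ 0.43 -0.26  0.24] w 0.151 g 51.6 j6 -0.6
turn 111 13.53 [499.2 -81.2 131.8] F [2.4 2.3 5.1] T [ 0.27 -0.33  0.06] w 0.149 g 51.4 j6 6.3
turn 118 13.91 [499.4 -81.3 131.8] F [1.5 3.2 5.6] T [ 0.41 -0.23 -0.06] w 0.147 g 51.6 j6 13.3
turn 124 14.27 [499.6 -81.4 131.8] F [1.9 1.6 5.6] T [ 0.29 -0.32  0.03] w 0.15 g 51.5 j6 19.3
turn 129 14.62 [499.7 -81.5 131.8] F [1.  2.6 6. ] T [ 0.26 -0.29 -0.36] w 0.151 g 51.6 j6 24.3
turn 133 14.97 [499.7 -81.5 131.8] F [3.4 0.5 4.7] T [-0.03 -0.57 -0.28] w 0.152 g 51.5 j6 28.4
turn 135.5 15.32 [499.8 -81.5 131.8] F [1.4 1.9 5.5] T [ 0.24 -0.35  0.08] w 0.153 g 51.6 j6 30.9
[499.54208833 -81.52350173]
```

View pics/turned.png

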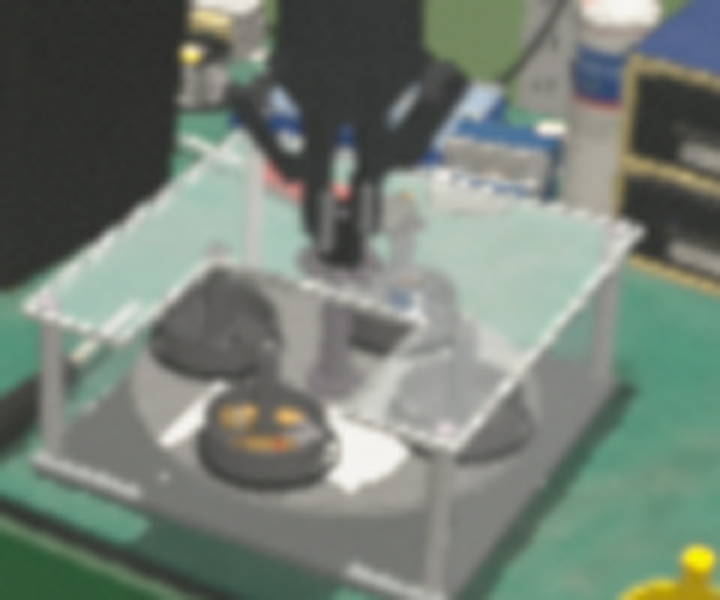

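The plug cup is in the bay at crop (270,435), with one tan plug on each side of the post, and the wrist torque is about 0 at the stop. I'll release the knob, rise, and look at the cup.

```bash
python3 - <<'E'
from h import *
r.grip(0.5); st("open")
r.move_straight([499.5,-81.5,215],feed=100)
r.reach([440,-84,260],down(2.3)); st("up")
a,d=grab_frame("scene"); cv2.imwrite("pics/bay_full.png",a); np.save("pics/bay.npy",d)
cv2.imwrite("pics/bay.png",cv2.resize(a[210:262,315:380],None,fx=11,fy=11,interpolation=cv2.INTER_CUBIC))
ax=np.array([499.5,-81.5])
print(proj("scene",[car(-75,0,z,ax) for z in (32,54,95)]))
hsv=cv2.cvtColor(a,cv2.COLOR_BGR2HSV)
m=((hsv[...,0]>8)&(hsv[...,0]<28)&(hsv[...,1]>90)&(hsv[...,2]>90)).astype(np.uint8); m[:225]=0; m[262:]=0; m[:,:325]=0; m[:,365:]=0
n,l,s,c=cv2.connectedComponentsWithStats(m)
for i in range(1,n): 
    ys,xs=np.where(l==i); w=onplane("scene",np.c_[xs,ys],46)
    print(s[i],c[i],onplane("scene",c[i],46), (lambda e:np.degrees(np.arctan2(e[0][1],e[0][0])))(cv2.PCACompute(w[:,:2].copy(),None)[1]) if len(w)>3 else "")
E
```

```text
open 15.76 [498.6 -81.5 130.6] F [ 0.4 -0.3 -0.2] T [ 0.   -0.05 -0.02] w 0.501 g 0.0 j6 31.1
up 17.55 [439.8 -83.9 259.3] F [-0.6 -0.   0.7] T [ 0.02 -0.04  0.01] w 0.503 g 0.0 j6 -16.2
[[343.65639566 244.02575665]
 [343.83841526 238.24412823]
 [344.1856886  227.18809709]]
[337 238   5   3  13] [338.84615385 239.        ] [[422.36977354 -67.69938483  46.        ]] -36.92301392102372
[346 238   4   3   8] [347.25 239.25] [[435.98622645 -90.43753422  46.        ]] 12.713465582182977
[340 242   9   3  22] [343.59090909 243.18181818] [[410.96488314 -92.00668103  46.        ]] 116.74500661140509
```

View pics/bay.png

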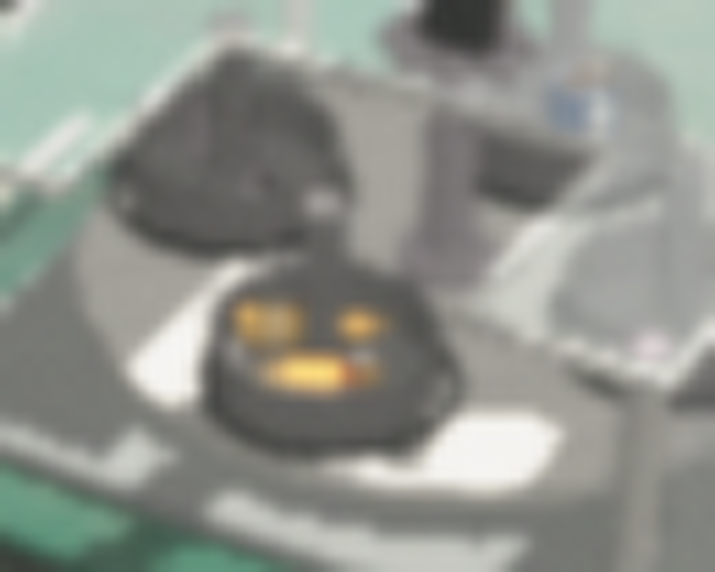

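The rear plug runs from (422,-68) to (436,-90) and the front one lies at about 117°. That puts the plugs at about 120° and the post's face normal at about 30°. The post top at pixel (344.1,226.8) matches the prediction of (344.2,227.2). Now I'll grasp the post with the hand at b = 30°.

```bash
python3 - <<'E'
from h import *
ax=np.array([499.5,-81.5]); p=car(-75,0,84,ax); print(p)
r.reach(p+[0,0,70],down(29)); s=st("above")
r.move_straight(p,feed=60); st("down")
r.grip(0.22,20); st("near"); r.hold(.1)
r.grip(0,20); r.hold(0.2); s=st("grip"); print(s["tool_rot"][:,2])
a,d=grab_frame("scene"); cv2.imwrite("pics/post.png",cv2.resize(a[190:262,305:385],None,fx=8,fy=8,interpolation=cv2.INTER_CUBIC))
E
```

```text
[424.56042037 -84.50988444  84.        ]
above 18.12 [424.6 -84.4 153.6] F [ 1.1 -0.8  0.7] T [-0.02 -0.05  0.04] w 0.5 g 0.0 j6 -43.4
down 19.44 [425.  -84.6  84.5] F [-0.7  0.5  0.1] T [ 0.   -0.02 -0.  ] w 0.5 g 0.0 j6 -43.6
near 19.8 [424.7 -84.5  84.1] F [-0.2  0.7  0.1] T [0.03 0.02 0.02] w 0.22 g 0.0 j6 -43.6
grip 20.32 [424.4 -84.5  84. ] F [-1.4  0.   0.9] T [-0.12  0.23  0.02] w 0.14 g 19.7 j6 -43.6
[-3.51879830e-04 -3.83682955e-05 -9.99999937e-01]
```

View pics/post.png

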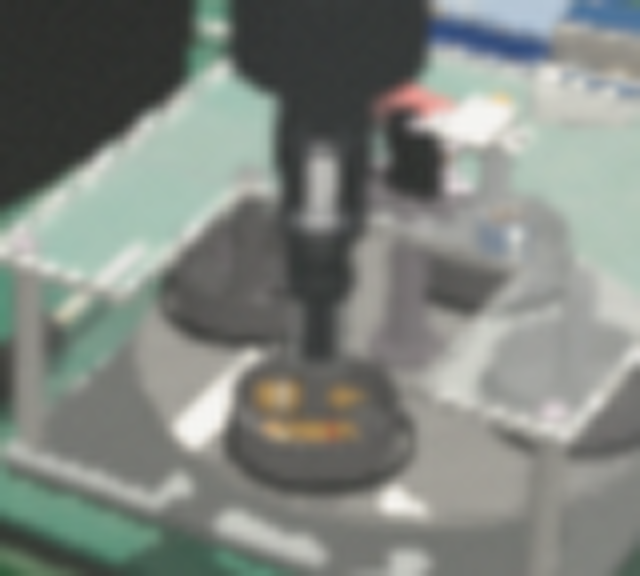

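The post is gripped flush (width about 12 mm, almost no side force) and the plugs are in place. Firm up the grip and lift.

```bash
python3 - <<'E'
from h import *
r.grip(0,45); r.hold(.2); s0=st("firm")
z0=s0["eef_pos"]; 
r.move_straight([424.6,-84.5,99],feed=20); st("15 up")
r.move_straight([424.6,-84.5,184],feed=40); r.hold(0.8); s=st("up"); print(s["tool_rot"][:,2].round(4), s["qvel"].round(2))
a,d=grab_frame("scene"); cv2.imwrite("pics/lift.png",cv2.resize(a[170:270,300:420],None,fx=6,fy=6,interpolation=cv2.INTER_CUBIC))
E
```

```text
firm 20.78 [424.4 -84.5  84. ] F [-2.6 -1.1  3.5] T [0.01 0.4  0.08] w 0.13 g 44.0 j6 -43.6
15 up 21.68 [424.5 -84.5  98.9] F [ 0.2  0.4 -1.5] T [-0.    0.02 -0.01] w 0.131 g 43.8 j6 -43.6
up 24.76 [424.6 -84.5 184. ] F [-0.4  0.1 -1.3] T [-0.01  0.   -0.01] w 0.129 g 43.8 j6 -43.6
[-0.  0. -1.] [ 0.12  0.08 -0.01 -0.07 -0.05 -0.11]
```

View pics/lift.png

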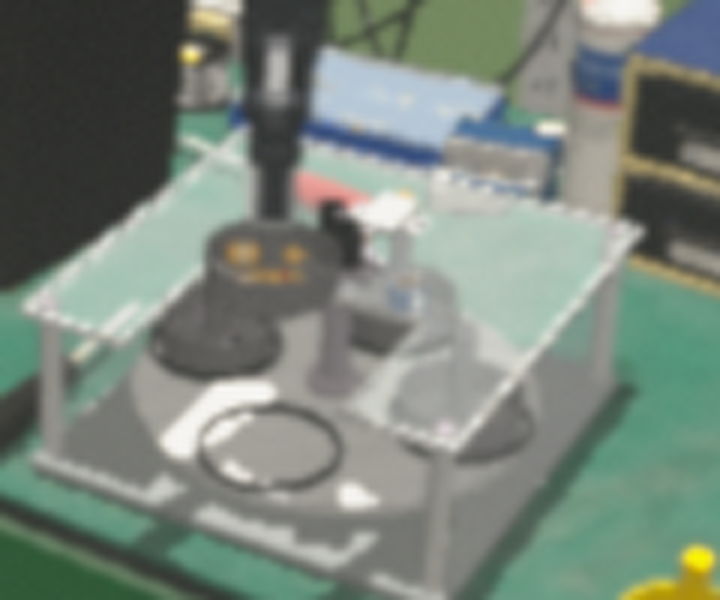

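The cup is up and level at crop (275,265) with both plugs in it, and the nest ring below is empty at (270,445). The other cups are seated, and the load of about 1.2 N matches 0.11 kg.

```bash
python3 -c "
from h import *
st('end'); print(r.finish_job())"
```

```text
end 24.81 [424.6 -84.5 184. ] F [-0.8  1.6 -1.4] T [-0.05  0.05 -0.06] w 0.128 g 43.8 j6 -43.6
the job is handed in; nothing more can be done
None
```

I handed the job in at 24.8 s: the carousel is at the -3π/4 stop, and the arm is holding the plug cup level about 100 mm above its nest with both plugs in it.

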